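# Turn the rusks with the tip tray

### The arm

A 7-joint arm with a two-finger parallel gripper is mounted at the origin on the work surface. World frame = base frame: x ahead of the robot, y to its left, z up, the work surface at z = 0. Lengths are in m, angles in rad, forces in N, time in s.
With the tool pointing down it reaches from about 0.4 to 0.875 m from the base axis. Payload 19.3 kg.
Tool frame: the origin (TCP) lies at the very end of the fingers, on their centre line; the grasp point (between the pads) lies 19 mm behind it; z points along the fingers, y is the line along which they close (so a half turn about z gives the same grasp; the last joint's range is limited). The gripper opens to 85 mm and grips with 20 to 120 N. Pads are 22 mm wide; open, the fingers measure 114 mm over their backs; the gripper's body (76 mm by 85 mm) begins 54 mm behind the grasp point. The pads swing forward as they close: fully open they stand 13 mm farther back than shut.
Start: joints at [1.214, 0.521, -0.036, 1.599, 0.021, 1.021, -0.113], TCP at [0.177, -0.599, 0.231] pointing down, gripper open.
Joint ranges: [-2.91, 2.91], [-0.3, 2.13], [-1.5, 1.42], [0.17, 2.43], [-1.26, 4.41], [0.16, 1.93], [-2.52, 2.52]. Speed limits (rad/s): [1.89, 1.89, 2.39, 2.39, 3.01, 3.01, 3.01].

### API

Orientations are given as a rotation vector (axis times angle).
In Python, from bench import bot gives the robot as it stands. Calls block until the motion is done:
- bot.goto(position, orientation): joint-space move of the TCP to a pose.
- bot.move_l(position, attitude=None, max_speed=0.15, stop_force=None): straight line of the TCP; attitude=None keeps the orientation; max_speed is the mean speed in m/s. With stop_force (N) it stops when the force on the tool has changed by that much, and returns True; else False.
- bot.move_joints(angles): joint-space move.
- bot.open_gripper() and bot.grab(squeeze=None): open the fingers fully, or close them until they stop; squeeze is the grip in N (None keeps the last).
- bot.pause(seconds).
- bot.inverse_kinematics(position, orientation): joint angles nearest the present ones, or None.
- bot.sense(): the state.
- bot.get_image(name): name is "side" or "top"; returns a dict with "pixels" (420x560x3 uint8, red, green, blue), "fx", "fy", "cx", "cy" (pixels), "k1" (the pictures are not rectified: a ray, as slopes to the right and down, at radius r is drawn at 1 + k1 r^2 times it, then the intrinsics apply), "extrinsics" (4x4, takes a point from camera to world coordinates). Camera axes: x right, y down, z forward; pixel columns grow to the right and rows downward; lengths in m; the calibration is good to about 2 mm. A picture is of the moment at which its call begins. There is no depth.
A pose or a line that the arm cannot do raises bot.IKError and nothing moves.
- bot.finish_job(): hands the job in; it is judged then, once.
The state is a dict: "time": time; "qpos": joint angles; "dq": joint speeds; "tau": joint torques, N m; "tcp_pos": TCP position; "tcp_rot": TCP orientation; "contact_force": force on the tool from outside, world axes, zero at the start; "wrist_torque": the same for the moment, N m; "grip_width": finger opening in m; "grip_force": force on a finger pad.
Only numpy, scipy, OpenCV 4.12 (cv2) and the standard library are available. Lean on these libraries where they do the work, as an engineer would, in place of code of your own. Each camera call takes 0.05 s, during which the arm holds its last target. There are 200 camera calls.

### The job

First clear the tip tray: nest every white beaker that stands in it into the blue beaker on the counter, fully home, as one upright stack. Then lay all the rusks from the baking mat flat in the tip tray, brown side up and side by side, and swing the tray by its orange bar right over to its stop, so that they slide and tumble together into the aluminium pan. Lower the tray fully back, then lay every rusk back on the mat, flat and pale side up; leave the stacked beakers standing, and the jar, tin, mill and bottle where they are.

Things in the scene. Friction and masses are not known exactly. Their poses are not given: they have to be found in the camera images.
- turner: the fixed turning stand, about 370 mm long (its x) by 305 mm (its y), plus the bar; origin on the counter under the hinge line. The hinge line runs along its x axis, 35 mm above the origin, x from -136 to 136 mm. On its -y side lies the blue tip tray, on its +y side the aluminium pan (y 5 to 165 mm, clear inside 360 mm along x by 160 mm, floor 10 mm above the counter, walls up to 30 mm).
- tip_tray (a joint): angle of the tip tray about the hinge line, rad: 0 = lying level on the stand, growing as the bar goes up and over towards the pan; stop at 2.1 (bar leaning over the pan). Free-swinging, 0.45 kg: past the upright it falls on to its stop, before it it falls back. A rusk slides down to the kerb at the hinge while the tray is being raised and topples over the kerb at about 1.8 rad, provided the swing is unhurried.
- tray_mid (a point): centre of the tip tray's floor (top face), turning with the tray: x along the hinge, y towards the hinge, z out of the floor. Clear floor 264 mm (x) by 125 mm (y), 35 mm above the counter when level; walls 18 mm high at the x ends, 14 mm at the outer edge and the hinge (kerb). In the frame of the tray the hinge line lies at y = +66.5 mm, z = 0.
- tray_bar (a point): middle of the orange round bar, 14 mm thick and 130 mm long along x, between two thin posts; it turns with the tray: 175 mm out from the hinge line and 20 mm above the tray's floor plane (55 mm above the counter when level); 42 mm clear of the tray's outer edge. Held with the fingers closing across it, it can turn between them.
- pan_mid (a point): centre of the aluminium pan's floor (top face); axes as the turner's.
- mat: the terracotta-red baking mat, 400 mm (its x) by 160 mm (its y), 1 mm thin, flat on the counter at the right; fixed; origin at its centre on the counter. Rusks on it lie at counter height.
- cup_base: the blue stacking beaker, standing on the counter at the left: 80 mm tall, upper 29 mm a straight collar 66 mm across, below it a shoulder and a taper to a 40 mm foot; wall 3.5 mm, 120 g; origin at the centre of its underside. It and the jar may stand in either of two places. A beaker nested fully home sits on its shoulder, about 31 mm higher than the one it stands in, with the collar standing clear to be gripped.
- cup1: a white stacking beaker, standing upright in the tip tray at the start; same shape as cup_base. Origin at the centre of its underside, z towards its mouth. May be absent.
- cup2: a white stacking beaker, standing upright in the tip tray at the start; same shape as cup_base. Origin at the centre of its underside, z towards its mouth. May be absent.
- rusk1: a rusk: a rigid flat baked slab, 48 mm (its x) by 80 mm (its y) by 18 mm thick (its z), 50 g; origin at its centre. Its +z face is dark brown (up at the start), the opposite face pale cream. At the start it lies flat on the terracotta-red baking mat on the right of the counter. May be absent.
- rusk2: a rusk: a rigid flat baked slab, 48 mm (its x) by 80 mm (its y) by 18 mm thick (its z), 50 g; origin at its centre. Its +z face is dark brown (up at the start), the opposite face pale cream. At the start it lies flat on the terracotta-red baking mat on the right of the counter. May be absent.
- rusk3: a rusk: a rigid flat baked slab, 48 mm (its x) by 80 mm (its y) by 18 mm thick (its z), 50 g; origin at its centre. Its +z face is dark brown (up at the start), the opposite face pale cream. At the start it lies flat on the terracotta-red baking mat on the right of the counter. May be absent.
- jar: bystander: amber glass storage jar with wooden lid, 72 mm across, 110 mm tall; origin at the centre of its underside
- tin: bystander: food tin with red label, 74 mm across, 100 mm tall; origin at the centre of its underside
- oil: bystander: green glass bottle, 66 mm across, 220 mm tall; origin at the centre of its underside
- mill: bystander: dark wooden pepper mill, 56 mm across, 165 mm tall; origin at the centre of its underside

How it is judged:
By the outcome, as a careful person would: the job done as asked, in the order asked, and still so for the second after the job is handed in, with the robot touching nothing.
Of rusk1, rusk2, rusk3 only 2 to 3 are there at a start; the rules pass over those that are not, and their reading is None.
Of cup1, cup2 only 1 to 2 are there at a start; the rules pass over those that are not, and their reading is None.
At some moment in a run one of rusk1, rusk2, rusk3 may be knocked a few centimetres aside while the robot is not near it.
It also fails if it takes over 210 s, if anything falls off the work surface, if the arm or the gripper's body presses on something with over 40 N, if the wrist force passes 120 N, or if a joint passes its speed limit or range.

## Working session

There is one attempt and no reset: what is moved stays moved. The work goes in short steps, each a Python script; the robot and the scene stay as the last script left them, time stands still between calls to the robot, and variables do not carry over. Pictures are saved under pics/ and viewed, at most 14 in all, crops included, and the job is handed in when it is done.

```bash
ls; mkdir -p pics
cat > h.py <<'E'
import numpy as np, cv2
from scipy.spatial.transform import Rotation as R
from bench import bot
def shot(name,fn=None):
    im=bot.get_image(name)
    if fn: cv2.imwrite('pics/'+fn,cv2.cvtColor(np.asarray(im["pixels"]),cv2.COLOR_RGB2BGR))
    return im
def ray(im,uv):
    K=np.array([[im["fx"],0,im["cx"]],[0,im["fy"],im["cy"]],[0,0,1.]])
    p=cv2.undistortPoints(np.array(uv,float).reshape(-1,1,2),K,np.array([im["k1"],0,0,0.])).reshape(-1,2)
    E=np.array(im["extrinsics"]); d=np.c_[p,np.ones(len(p))]@E[:3,:3].T
    return E[:3,3],d
def onplane(im,uv,z):
    o,d=ray(im,uv); return (o+d*((z-o[2])/d[:,2])[:,None])[:,:2]
def down(yaw):  # tool z down, tool y (closing line) at world angle yaw
    c,s=np.cos(yaw),np.sin(yaw); y=np.array([c,s,0]);z=np.array([0,0,-1.]);x=np.cross(y,z)
    return R.from_matrix(np.c_[x,y,z]).as_rotvec()
E
python3 - <<'E'
from h import *
for n in("top","side"):
    im=shot(n,n+"0.png"); print(n,im["fx"],im["k1"],np.round(im["extrinsics"],3).tolist())
s=bot.sense();print(s["tcp_rot"],s["grip_width"],R.from_rotvec(s["tcp_rot"]).as_matrix().round(2).tolist())
E
```

```text
pics
top 484.6114677170505 0.03485227453144369 [[-0.01, -0.981, 0.192, 0.344], [-1.0, 0.01, 0.001, -0.013], [-0.003, -0.191, -0.981, 1.153], [0.0, 0.0, 0.0, 1.0]]
side 384.9314090085805 -0.08926132543450967 [[-0.752, -0.494, 0.437, 0.092], [-0.659, 0.571, -0.49, 0.546], [-0.007, -0.656, -0.755, 0.908], [0.0, 0.0, 0.0, 1.0]]
[-3.10834168e+00 -4.48879949e-01  3.47601403e-04] 0.08537971092032466 [[0.96, 0.28, -0.0], [0.28, -0.96, 0.0], [-0.0, -0.0, -1.0]]
```

View pics/top0.png

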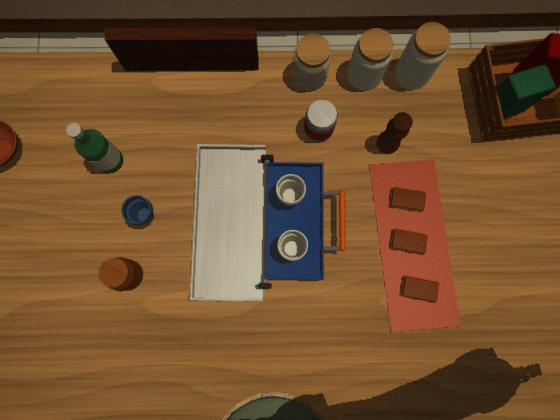

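View pics/side0.png

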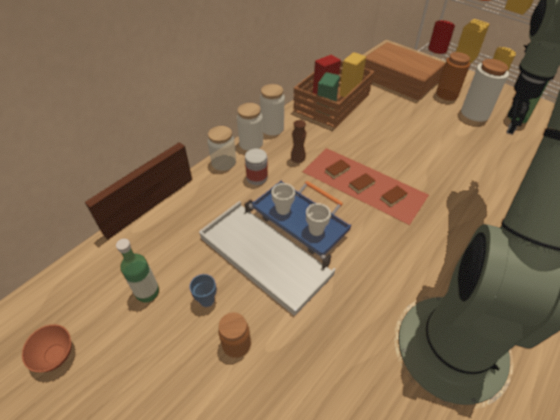

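Top view: white cups in the tray at about (291,190) and (292,246), the blue cup at (137,211), the jar at (117,273), the bar at (342,220), and rusks at (408,199), (409,242) and (420,289). The side view confirms 2 white cups and 3 rusks, brown side up.

```bash
cat >> h.py <<'E'
def blobs(m,amin=60):
    n,l,st,c=cv2.connectedComponentsWithStats(m.astype(np.uint8))
    return [(l==i) for i in range(1,n) if st[i,4]>=amin]
def hsv(im): return cv2.cvtColor(np.asarray(im["pixels"]),cv2.COLOR_RGB2HSV)
def rect(im,m,z):
    c=max(cv2.findContours(m.astype(np.uint8),cv2.RETR_EXTERNAL,cv2.CHAIN_APPROX_NONE)[0],key=len).reshape(-1,2)
    p=onplane(im,c,z); (cx,cy),(w,h),a=cv2.minAreaRect((p*1000).astype(np.float32))
    a=np.deg2rad(a)
    if w<h: w,h,a=h,w,a+np.pi/2
    a=(a+np.pi/2)%np.pi-np.pi/2
    return np.array([cx/1000,cy/1000]),w,h,a   # a: angle of long axis
def circ(im,m,z):
    c=max(cv2.findContours(m.astype(np.uint8),cv2.RETR_EXTERNAL,cv2.CHAIN_APPROX_NONE)[0],key=len).reshape(-1,2)
    p=onplane(im,c,z); (x,y),r=cv2.minEnclosingCircle((p*1000).astype(np.float32)); return x/1000,y/1000,r
E
python3 - <<'E'
from h import *
im=shot("top"); H=hsv(im); P=np.asarray(im["pixels"])
for n,u in dict(rusk=(409,242),mat=(430,265),bar=(342,230),tray=(300,220),pan=(230,200),cupin=(291,195),cuprim=(278,190),bcup=(137,211),bcuprim=(125,205)).items(): print(n,P[u[1],u[0]],H[u[1],u[0]])
h,s,v=[H[...,i].astype(int) for i in range(3)]
yy,xx=np.mgrid[:420,:560]
def show(n,m,z,a=60):
    for b in blobs(m,a):
        c,w,hh,an=rect(im,b,z); print(n,[int(xx[b].mean()),int(yy[b].mean())],c.round(4),round(w,1),round(hh,1),round(an,3))
show("orange",(h<14)&(s>200)&(v>170)&(xx>330)&(xx<360),.058)
mat=((h<8)|(h>172))&(s>120)&(v>130)&(xx>350)&(xx<480)&(yy>150)&(yy<345)
show("mat",mat,.001,500)
R_=(v<125)&(s>100)&(xx>380)&(xx<445)&(yy>180)&(yy<310)&(h<20)
show("rusk",R_,.018)
show("pan",(s<70)&(v>110)&(xx>180)&(xx<270)&(yy>135)&(yy<310),.03,800)
show("traywall",(h>105)&(h<125)&(s>120)&(xx>262)&(xx<335),.05,800)
show("bcup",(h>95)&(h<125)&(s>100)&(xx>110)&(xx<165)&(yy>190)&(yy<235),.08)
for b in blobs((h>95)&(h<125)&(s>100)&(xx>110)&(xx<165)&(yy>190)&(yy<235)): print(circ(im,b,.08))
for b in blobs((s<110)&(v>90)&(xx>270)&(xx<315)&(yy>165)&(yy<270)): print("cup",circ(im,b,.115),b.sum())
E
```

```text
rusk [106  56  23] [ 12 200 106]
mat [164  77  53] [  6 173 164]
bar [181  75  13] [ 11 237 181]
tray [34 56 89] [108 158  89]
pan [172 162 140] [ 21  47 172]
cupin [188 174 145] [ 20  58 188]
cuprim [172 159 130] [ 21  62 172]
bcup [32 41 49] [104  88  49]
bcuprim [28 32 40] [110  77  40]
orange [342, 219] [ 0.5268 -0.1652] 132.2 5.0 -0.016
mat [414, 246] [ 0.4785 -0.3378] 398.2 158.2 0.077
rusk [406, 199] [ 0.5806 -0.325 ] 85.3 51.9 1.401
rusk [407, 241] [ 0.4799 -0.3212] 85.7 50.4 1.361
rusk [418, 288] [ 0.3692 -0.3386] 86.2 49.6 1.372
pan [227, 224] [0.5331 0.0996] 370.3 164.8 -0.019
traywall [296, 222] [ 0.5299 -0.0552] 271.2 129.7 -0.021
bcup [130, 210] [0.5495 0.3097] 55.0 26.5 -0.219
bcup [142, 213] [0.5438 0.2821] 39.3 25.7 -0.941
(0.548287109375, 0.3035273132324219, 27.689823150634766)
(0.5442164306640624, 0.282142822265625, 22.440013885498047)
cup (0.5876084594726563, -0.04567414093017578, 33.88380813598633) 491
cup (0.463671630859375, -0.047620849609375, 33.8348274230957) 549
```

```bash
cat >> h.py <<'E'
from scipy.optimize import least_squares
ORI=np.array([0.530,0.011]); YAW=-0.018
UX=np.array([np.cos(YAW),np.sin(YAW)]); UY=np.array([-UX[1],UX[0]])
def rim(im,m,z,r=.033):
    "rim centre from the half of the outline far from the camera"
    c=cv2.convexHull(np.argwhere(m)[:,::-1].astype(np.int32)).reshape(-1,2)
    full=cv2.drawContours(np.zeros(m.shape,np.uint8),[c],-1,1,-1)
    c=cv2.findContours(full,cv2.RETR_EXTERNAL,cv2.CHAIN_APPROX_NONE)[0][0].reshape(-1,2)
    p=onplane(im,c,z); cam=np.array(im["extrinsics"])[:2,3]; g=p.mean(0); u=(g-cam)/np.linalg.norm(g-cam)
    p=p[(p-g)@u>-.005]
    f=least_squares(lambda q:np.linalg.norm(p-q,axis=1)-r,g,loss="soft_l1",f_scale=.002)
    return f.x,np.abs(f.fun).mean()
def cups(im):
    h,s,v=[hsv(im)[...,i].astype(int) for i in range(3)]; yy,xx=np.mgrid[:420,:560]
    b=(h>95)&(h<130)&(s>60)&(xx>105)&(xx<165)&(yy>180)&(yy<240)
    b=cv2.morphologyEx(b.astype(np.uint8),cv2.MORPH_CLOSE,np.ones((7,7)))
    b=max(blobs(b),key=np.sum)
    w=[rim(im,m,.115) for m in blobs((s<110)&(v>90)&(xx>270)&(xx<315)&(yy>165)&(yy<270),200)]
    return rim(im,b,.08),w,b
def go(xy,z,yaw): bot.goto([*xy,z],down(yaw))
def T(): s=bot.sense(); return [round(s["time"],1),np.round(s["tcp_pos"],4).tolist(),round(s["grip_width"],4),round(s["grip_force"],1),np.round(s["contact_force"],1).tolist()]
E
python3 - <<'E'
from h import *
im=shot("top"); B,W,b=cups(im); print(B,W,b.sum())
c=np.argwhere(b);print(c.min(0),c.max(0))
# cross-check with the side view
im=shot("side"); h,s,v=[hsv(im)[...,i].astype(int) for i in range(3)]; yy,xx=np.mgrid[:420,:560]
b=(h>95)&(h<130)&(s>60)&(xx>180)&(xx<225)&(yy>265)&(yy<315); b=max(blobs(b),key=np.sum); print(rim(im,b,.08))
for q in [W[0][0],W[1][0],B[0]]:
  for yaw in(-1.57,-1.3): print([None if (k:=bot.inverse_kinematics([*q,z],down(yaw))) is None else np.round(k,2).tolist() for z in(.09,.24)])
E
```

```text
(array([0.54943556, 0.30037577]), np.float64(0.0011598374696445508)) [(array([ 0.58751316, -0.04545913]), np.float64(0.0006195079180000369)), (array([ 0.46347889, -0.04753104]), np.float64(0.0006372284961470233))] 654
[196 122] [223 152]Traceback (most recent call last):
  File "<stdin>", line 6, in <module>
ValueError: max() iterable argument is empty
```

```bash
cat >> h.py <<'E'
Y0=-np.pi/2
def cup_pick(q,z):
    go(q,z+.06,Y0); bot.move_l([*q,z]); bot.grab(30); print("grip",T())
    bot.move_l([*q,.26],max_speed=.25)
def cup_nest(q,rimz):
    bot.goto([*q,.26],down(Y0)); bot.move_l([*q,rimz+.035],max_speed=.2)
    hit=bot.move_l([*q,rimz-.026-.003],max_speed=.04,stop_force=8); print("nest",hit,T())
    bot.open_gripper(); bot.move_l([*q,.26],max_speed=.25); print(T())
E
python3 - <<'E'
from h import *
bot.open_gripper()
B=np.array([.5494,.3004])
cup_pick([.4635,-.0475],.089); cup_nest(B,.111)
shot("side","s1.png"); im=shot("top")
cv2.imwrite("pics/t1.png",cv2.cvtColor(np.asarray(im["pixels"])[150:310,60:360],cv2.COLOR_RGB2BGR))
E
```

```text
grip [3.6, [0.4643, -0.0476, 0.0902], 0.0646, 30.5, [-1.3, 1.1, 10.4]]
nest True [7.8, [0.55, 0.3012, 0.0868], 0.065, 34.1, [0.2, 1.2, 5.3]]
[9.0, [0.5489, 0.3, 0.2586], 0.0852, 0.0, [-0.4, 0.5, -0.8]]
```

View pics/s1.png

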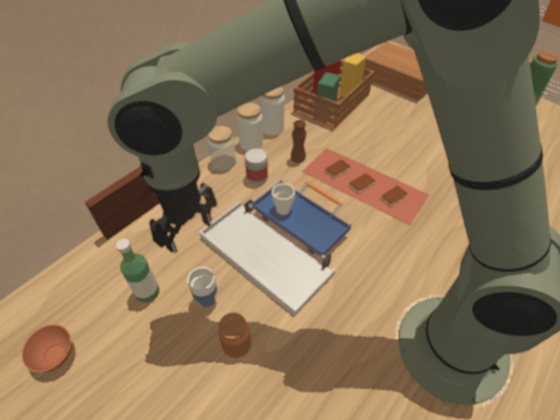

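Side view: one white cup is seated on the blue one at (203,285), and the other is still in the tray at (283,198).

Run:
```python
from h import *
B=np.array([.5494,.3004])
cup_pick([.5875,-.0455],.090); cup_nest(B,.142)
# tap the stack home
bot.move_l([*B,.20]); bot.grab(30)
print(bot.move_l([*B,.135],max_speed=.05,stop_force=10),T())
bot.move_l([*B,.26],max_speed=.25); bot.open_gripper()
bot.goto([.5,-.05,.3],down(Y0))
im=shot("side"); c=cv2.cvtColor(np.asarray(im["pixels"])[230:330,130:250],cv2.COLOR_RGB2BGR); cv2.imwrite("pics/s2.png",cv2.resize(c,None,fx=4,fy=4))
print(T())
```

```text
grip [11.3, [0.5885, -0.0453, 0.0915], 0.0654, 31.3, [-0.6, 1.0, 8.3]]
nest True [15.3, [0.5498, 0.3008, 0.1189], 0.0654, 34.5, [0.3, -0.0, 7.9]]
[16.4, [0.5492, 0.3002, 0.2597], 0.0853, 0.0, [0.3, 0.0, -0.3]]
False [19.2, [0.5495, 0.3005, 0.1353], -0.0002, 0.0, [-0.3, 0.5, 0.6]]
[22.0, [0.5004, -0.0487, 0.2999], 0.0853, 0.0, [0.7, -0.1, 0.7]]
```

View pics/s2.png

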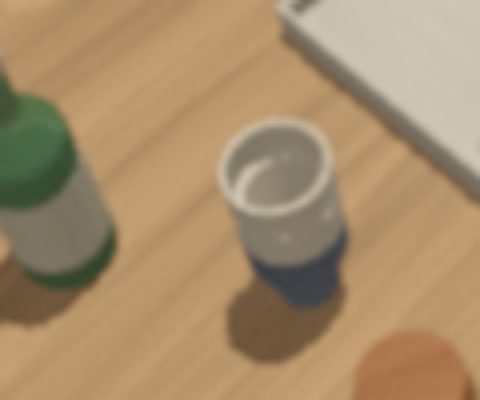

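Cropped side view: the three-cup stack stands upright and seated beside the bottle. Next, the rusks.

```bash
cat >> h.py <<'E'
def rusks(im,pale=False):
    h,s,v=[hsv(im)[...,i].astype(int) for i in range(3)]; yy,xx=np.mgrid[:420,:560]
    m=(v<135)&(s>100)&(h<20)&(xx>372)&(xx<465)&(yy>158)&(yy<332)
    m=cv2.morphologyEx(m.astype(np.uint8),cv2.MORPH_OPEN,np.ones((3,3)))
    cam=np.array(im["extrinsics"])[:3,3]; out=[]
    for b in blobs(m,250):
        c,w,hh,a=rect(im,b,.019); c=c+.5*.018/cam[2]*(c-cam[:2]); out.append((c,w,hh,a))
    return out
def tray(x,y=-.0665): return ORI+UX*x+UY*y
def near(a,ref): return ref+(a-ref+np.pi/2)%np.pi-np.pi/2
def rusk_pick(q,yaw,z=.002):
    go(q,z+.08,yaw); hit=bot.move_l([*q,z],stop_force=12); bot.grab(30); print("grip",hit,T())
    p=bot.sense()["tcp_pos"]; bot.move_l([p[0],p[1],.14],max_speed=.25); return p[2]
E
python3 - <<'E'
from h import *
rs=rusks(shot("top"))
for r in rs: print(r)
assert len(rs)==3
c,w,h,a=rs[0]; yaw=near(a-np.pi/2,0)
for y in (yaw,yaw+np.pi,yaw-np.pi):
    k=bot.inverse_kinematics([*c,.08],down(y)); k2=bot.inverse_kinematics([*tray(.073),.08],down(y)); print(y,k if k is None else np.round(k,2),k2 if k2 is None else np.round(k2,2))
z=rusk_pick(c,yaw)
d=z-.001+.035
q=tray(.073); bot.goto([*q,.14],down(YAW)); 
print(bot.move_l([*q,d+.001],max_speed=.08,stop_force=6),T(),d); bot.open_gripper(); bot.move_l([*q,.16],max_speed=.25)
bot.goto([*tray(-.15,0.1),.25],down(YAW)); shot("top","t3.png"); print(T())
E
```

```text
(array([ 0.58206744, -0.32677518]), 84.49016571044922, 51.44517517089844, np.float64(1.4005271225006806))
(array([ 0.48014805, -0.3231013 ]), 85.07648468017578, 49.011234283447266, np.float64(1.3614971651450243))
(array([ 0.36941852, -0.34156358]), 83.5565185546875, 49.0861930847168, np.float64(1.3722708501768852))
-0.170269204294216 [ 0.73  0.81 -0.5   1.57  0.46  0.89 -0.1 ] [ 0.37  0.74 -0.55  1.75  0.51  0.8  -0.6 ]
2.971323449295577 [ 0.13  0.83  0.48  1.61 -0.48  0.83 -2.5 ] [-0.6   0.98  1.01  1.8  -1.01  0.98 -2.47]
-3.311861857884009 [ 0.13  0.83  0.48  1.61 -0.48  0.83 -2.5 ] [-0.6   0.98  1.01  1.8  -1.01  0.98 -2.47]
grip False [24.6, [0.5824, -0.3271, 0.0029], 0.047, 30.4, [-1.9, 0.1, 6.8]]
True [27.7, [0.6016, -0.0567, 0.0378], 0.0469, 32.1, [-1.7, -0.6, 8.6]] 0.03689791103715802
[29.9, [0.3826, 0.1133, 0.2496], 0.0854, 0.0, [0.1, 0.5, -0.7]]
```

View pics/t3.png

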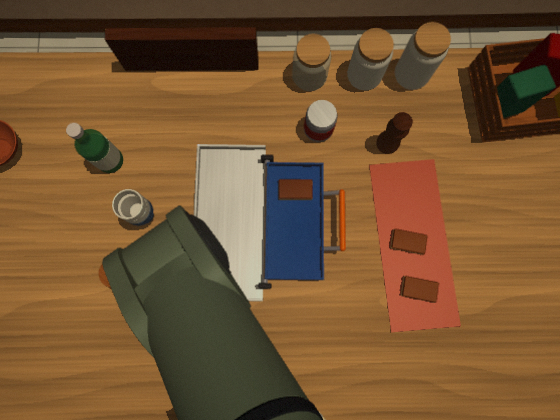

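The first rusk lies flat and brown side up in the tray at (295,189). Two are still on the mat, at (409,242) and (420,289).

Run:
```python
from h import *
for x in (-.073,0):
    rs=rusks(shot("top")); print([r[0].round(4).tolist() for r in rs])
    c,w,h,a=min(rs,key=lambda r:r[0][0]); yaw=near(a-np.pi/2,0)
    z=rusk_pick(c,yaw); d=z-.001+.035
    q=tray(x); bot.goto([*q,.14],down(YAW))
    print(bot.move_l([*q,d+.001],max_speed=.08,stop_force=6),T(),d); bot.open_gripper(); bot.move_l([*q,.16],max_speed=.25)
    bot.goto([*tray(-.15,0.1),.25],down(YAW)); print(T())
im=shot("top","t4.png"); print(rusks(im))
for z in (.036,.19):print(bot.inverse_kinematics([*tray(0,-.175),z],down(Y0)))
```

```text
[[0.4804, -0.3231], [0.3693, -0.3411]]
grip False [32.9, [0.3695, -0.3415, 0.0027], 0.0473, 29.4, [-2.1, 1.6, 10.4]]
True [36.0, [0.4556, -0.054, 0.0377], 0.0474, 32.2, [-1.8, -0.4, 10.1]] 0.03673517285083522
[37.9, [0.3818, 0.1134, 0.2496], 0.0856, 0.0, [0.8, 0.3, 0.3]]
[[0.4808, -0.3234]]
grip False [40.8, [0.4811, -0.3237, 0.0028], 0.0472, 30.1, [-1.5, 0.8, 8.9]]
True [43.9, [0.5286, -0.0554, 0.0378], 0.0472, 32.2, [-0.5, -0.6, 8.8]] 0.03680615098938663
[45.9, [0.3825, 0.1129, 0.2495], 0.0853, 0.0, [0.8, -0.7, 0.5]]
[]
[ 0.37411177  0.69944564 -0.24973303  1.91556521  0.30278574  0.56285747
 -1.64772934]
[ 0.42463644  0.46913303 -0.31195976  1.82545427  0.18181315  0.87484994
 -1.54356941]
```

View pics/t4.png

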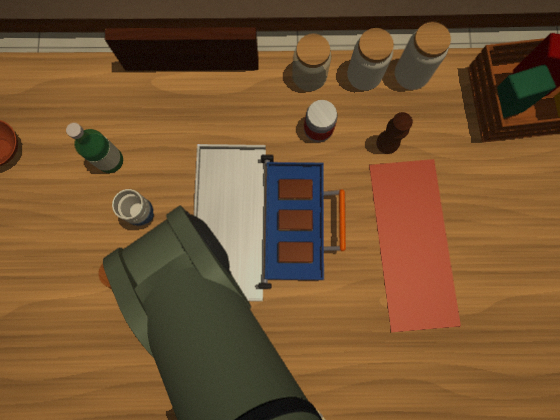

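The three rusks lie side by side, brown side up, at (295,189), (295,220) and (295,252); the mat is empty. Next I swing the tray, with the tool tilted 25° so the open inner finger clears the tray's edge.

```bash
cat >> h.py <<'E'
TILT=np.deg2rad(25)
TOOL=R.from_rotvec(np.r_[UX,0]*TILT)*R.from_rotvec(down(YAW-np.pi/2)); TZ=TOOL.as_matrix()[:,2]
def bar(th):
    y=-.175*np.cos(th)+.02*np.sin(th); z=.035+.175*np.sin(th)+.02*np.cos(th)
    return np.r_[ORI+UY*y,z]-.019*TZ*-1*1.0 if False else np.r_[ORI+UY*y,z]+.019*TZ
E
sed -i 's/    return np.r_\[ORI+UY\*y,z\]-.019.*$/    return np.r_[ORI+UY*y,z]+.019*TZ/' h.py
python3 - <<'E'
from h import *
print(TZ)
for th in (0,1,2.1): print(th,bot.inverse_kinematics(bar(th),TOOL.as_rotvec()))
bot.goto([.5,-.17,.27],down(Y0))
bot.goto(bar(0)-.09*TZ,TOOL.as_rotvec())
print(bot.move_l(bar(0),max_speed=.08,stop_force=10),T())
bot.grab(40); print(T())
for th in np.r_[np.arange(.15,1.6,.15),np.arange(1.6,2.11,.1)]:
    bot.move_l(bar(th),max_speed=.06 if th<1.55 else .04)
    s=bot.sense(); print(round(th,2),np.round(s["contact_force"],1),round(s["grip_width"],4), round(s["time"],1))
print(bot.move_l(bar(2.13),max_speed=.03,stop_force=10),T())
bot.pause(1); shot("side","s5.png"); shot("top","t5.png")
E
```

```text
[ 0.00760672  0.4225498  -0.90630779]
0 [ 0.70587814  0.82449044 -0.43048441  1.77769378 -0.13954442  0.75246087
 -1.10066494]
1 [ 0.5626237   0.55966838 -0.43021602  1.83057531 -0.26818724  0.88601584
 -1.22558502]
2.1 [ 0.3363513   0.56775363 -0.57425684  1.92029877 -0.21717687  0.66431695
 -1.57338717]
False [49.1, [0.5272, -0.1563, 0.0381], 0.0854, 0.0, [0.7, 0.1, -0.8]]
[49.8, [0.5271, -0.1548, 0.0385], 0.0124, 39.1, [-2.0, 3.9, 11.3]]
0.15 [ 2.8  6.3 -5.7] 0.0128 50.3
0.3 [ 0.4 -4.1 -2.3] 0.0125 50.9
0.45 [ -1.2 -12.    3.7] 0.0123 51.5
0.6 [ -0.9 -11.6   5.5] 0.0127 52.1
0.75 [ 0.1 -7.2  3.6] 0.0126 52.7
0.9 [ 3.9 -6.2  3.4] 0.0125 53.3
1.05 [ 2.3 -5.9  7.7] 0.0128 53.9
1.2 [ 4.5 -2.4  3.2] 0.0127 54.5
1.35 [ 4.5 -1.3  5.1] 0.0123 55.1
1.5 [ 4.  -0.1  5.5] 0.0124 55.7
1.6 [ 7.1 -0.8  3. ] 0.0123 56.3
1.7 [ 6.6 -0.4  1.3] 0.0126 56.9
1.8 [ 8.6 -0.9 -0.3] 0.0123 57.4
1.9 [7.4 0.1 1.6] 0.012 58.0
2.0 [6.9 0.4 0.1] 0.0124 58.6
2.1 [ 8.4 -0.9  0.4] 0.0125 59.2
True [59.4, [0.533, 0.1274, 0.1562], 0.0123, 46.2, [0.5, -0.9, 1.7]]
```

View pics/s5.png

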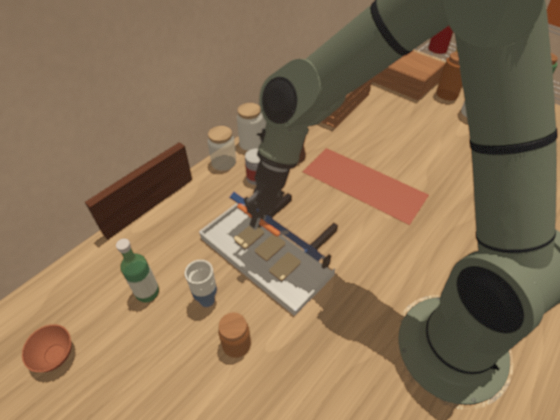

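The rusks lie pale side up in the pan, around (245,240), (270,245) and (285,263), with the tray at its stop. Lowering it now.

Run:
```python
from h import *
for th in np.r_[np.arange(1.95,.1,-.15),.07,0]:
    bot.move_l(bar(th),max_speed=.08 if th>.2 else .04)
print(bot.move_l(bar(-.03),max_speed=.02,stop_force=6),T())
bot.open_gripper(); bot.move_l(bar(0)-.1*TZ,max_speed=.15); bot.goto([.5,-.3,.3],down(YAW)); print(T())
shot("top","t6.png"); shot("side","s6.png")
```

```text
True [68.3, [0.5279, -0.1548, 0.0386], 0.0128, 42.5, [2.4, 1.4, 2.9]]
[71.0, [0.4998, -0.2996, 0.299], 0.0856, 0.0, [-0.2, -0.0, 0.2]]
```

View pics/t6.png

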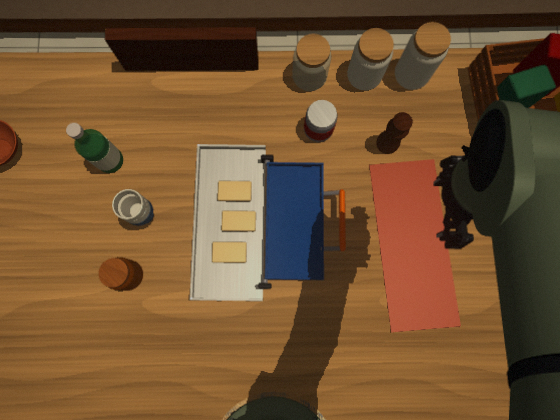

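View pics/s6.png

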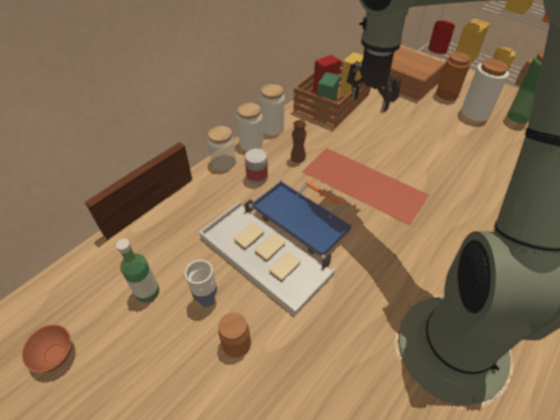

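The top view shows three pale-up rusks in the pan at (235,190), (239,221) and (229,252), lying flat with 25 mm gaps. The tray is level and the stack is standing.

```bash
cat >> h.py <<'E'
MAT=np.array([.4785,-.3378]); MY=.077
def pale(im,z=.028,box=(195,268,145,300)):
    h,s,v=[hsv(im)[...,i].astype(int) for i in range(3)]; yy,xx=np.mgrid[:420,:560]
    m=(v>140)&(s>90)&(h>15)&(h<32)&(xx>box[0])&(xx<box[1])&(yy>box[2])&(yy<box[3])
    m=cv2.morphologyEx(m.astype(np.uint8),cv2.MORPH_OPEN,np.ones((3,3)))
    return [rect(im,b,z) for b in blobs(m,200)]
E
python3 - <<'E'
from h import *
rs=pale(shot("top"))
for r in rs: print([np.round(q,3).tolist() for q in r])
E
```

```text
[[0.605, 0.085], 78.918, 43.956, 1.56]
[[0.531, 0.075], 78.223, 45.274, 1.56]
[[0.459, 0.097], 79.038, 44.136, 1.56]
```

Run:
```python
from h import *
e=np.array([np.cos(MY),np.sin(MY)])
for i,x in enumerate((.105,-.105,0)):
    rs=sorted(pale(shot("top")),key=lambda r:-r[0][0]); assert len(rs)==3-i,rs
    print([r[0].round(3).tolist() for r in rs])
    k=[0,-1,0][i]; c,w,h,a=rs[k]; yaw=near(a-np.pi/2,0)
    u=np.array([np.cos(yaw),np.sin(yaw)]); c=c+u*[.012,-.012,0][i]
    z=rusk_pick(c,yaw,.012); g=bot.sense()["grip_width"]; assert .042<g<.052,g
    q=MAT+e*x; bot.goto([*q,.14],down(MY))
    print(bot.move_l([*q,z-.008],max_speed=.08,stop_force=6),T()); bot.open_gripper(); bot.move_l([*q,.16],max_speed=.25)
    bot.goto([.5,-.3,.3],down(YAW))
bot.goto([.45,0.02,.35],down(YAW)); im=shot("top","t7.png"); shot("side","s7.png"); print(T())
for r in pale(im,.019,(370,465,155,335)): print([np.round(q,3).tolist() for q in r])
```

```text
[[0.605, 0.085], [0.531, 0.075], [0.459, 0.097]]
grip False [74.0, [0.6173, 0.085, 0.0128], 0.0473, 30.3, [-2.1, -1.4, 7.2]]
False [78.0, [0.5834, -0.3299, 0.0053], 0.0475, 31.1, [-0.9, -0.3, -0.0]]
[[0.531, 0.075], [0.459, 0.097]]
grip False [82.8, [0.447, 0.097, 0.0127], 0.0476, 29.3, [-0.6, -1.7, 10.4]]
False [86.9, [0.3739, -0.346, 0.005], 0.0473, 31.3, [0.4, -0.3, 0.3]]
[[0.531, 0.075]]
grip False [91.7, [0.5317, 0.0752, 0.0127], 0.0472, 29.7, [-1.5, -0.6, 8.7]]
False [95.8, [0.4787, -0.3379, 0.0051], 0.0474, 31.2, [0.1, -0.4, -1.4]]
[99.0, [0.4504, 0.0189, 0.3497], 0.0852, 0.0, [0.0, 0.1, -0.8]]
[[0.583, -0.328], 77.538, 46.135, -1.497]
[[0.478, -0.336], 77.634, 47.063, -1.52]
[[0.374, -0.345], 78.193, 46.384, -1.494]
```

View pics/t7.png

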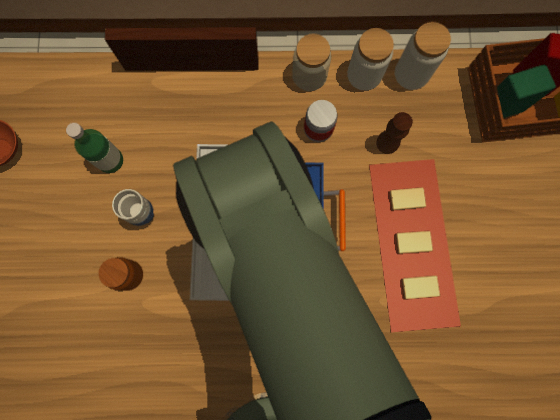

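View pics/s7.png

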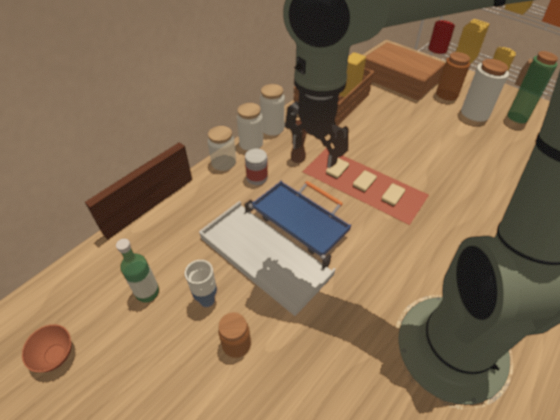

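All three rusks lie flat and pale side up on the mat at (408,199), (414,243) and (421,288). The tray is level, the stack is upright at (203,283), and the jar, tin, mill and bottle have not moved.

```bash
python3 -c "
from h import *
print(bot.finish_job())"
```

```text
the job is handed in; nothing more can be done
None
```

The job is done and handed in at about 99 s of the 210 s allowed: both white beakers are nested in the blue one, the three rusks were tipped into the pan and lie flat and pale side up on the mat, and the tray is fully lowered.

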